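Swap the culture flask on the inverted microscope

ROBOT

A 6-joint arm with a two-finger parallel gripper is mounted at the origin on the work surface. World frame = base frame: x ahead of the robot, y to its left, z up, the work surface at z = 0. Lengths are in m, angles in rad, forces in N, time in s.
With the tool pointing down it reaches from about 0.3 to 0.775 m from the base axis. Payload 14.6 kg.
Tool frame: the origin (TCP) lies at the very end of the fingers, on their centre line; the grasp point (between the pads) lies 19 mm behind it; z points along the fingers, y is the line along which they close (so a half turn about z gives the same grasp; the last joint's range is limited). The gripper opens to 94 mm and grips with 3 to 60 N. Pads are 16 mm wide; open, the fingers measure 119 mm over their backs; the gripper's body (75 mm by 177 mm) begins 78 mm behind the grasp point.
Start: joints at [-1.201, 0.3, 1.521, -0, 1.321, -0.067], TCP at [0.233, -0.498, 0.184] pointing down, gripper open.
Joint ranges: [-3.03, 3.03], [-0.79, 2.21], [0.23, 2.52], [-1.04, 4.18], [0, 3.07], [-2.55, 2.55]. Speed limits (rad/s): [2.22, 2.22, 2.57, 3.14, 3.14, 3.14].

INTERFACE

Orientations are given as a unit quaternion [w, x, y, z].
In Python, from station import r, viewer gives the robot as it stands.
- The arm moves only by the tool drive_tool, never from a script. Its argument "steps" is a list that holds one entry, the list of rows, each a list of 7 numbers: the shift along the tool's x, y, z normalised to -1 to 1, where 1 is 5 cm, then the turn, a rotation vector about the tool's x, y, z normalised to -1 to 1, where 1 is 0.5 rad, then the opening, from 0 (shut) to 1 (fully open). A call has 1 to 12 rows; each row shifts and turns the commanded pose from where the row before left it, along the tool's axes as they then stand; what a row does not reach is not made up. A row lasts 1/12 s, in which the tool goes at most 41.7 mm and 7.16 degrees, less where a joint would pass 70% of its speed; a pose out of reach is approached as far as the arm can. A call with a number of a shift or a turn outside -1 to 1 is refused whole. A call with a gripper value outside its range is refused whole. The fingers move at their own pace and stop on an object; "grip_force" is the grip in N (left out, the last holds). Time passes only in rows, so rows that do not move let the fingers close. It gives the time, the measured TCP pose, the force, the opening and the grip force at its end, in the units of the state.
- r.observe(): the state, without advancing time (a new reading comes with each control period).
- viewer.grab_frame(name): name is "scene" or "top"; returns the picture (384x512x3 uint8, red, green, blue); there is no depth.
- viewer.camera_info(name): a dict with "mtx" (3x3 intrinsics, pixels), "xyz" and "attitude" of the camera in the world. Camera axes: x right, y down, z forward; pixel columns grow to the right and rows downward; lengths in m; the calibration is good to about 2 mm. A picture is of the moment at which its call begins. camera_info takes no time and is no camera call.
- r.finish_job(): hands the job in; it is judged then, once.
The state is a dict: "clock": time; "joints": joint angles; "joint_velocities": joint speeds; "joint_efforts": joint torques, N m; "position": TCP position; "ee_rot": TCP orientation; "ft_force": force on the tool from outside, world axes, zero at the start; "torque": the same for the moment, N m; "width": opening from 0.0 (shut) to 1.0 (fully open); "finger_force": force on a finger pad.
Only numpy, scipy, OpenCV 4.12 (cv2) and the standard library are available. Lean on these libraries where they do the work, as an engineer would, in place of code of your own. Each camera call takes 0.05 s, during which the arm holds its last target. There are 200 camera calls.

TASK

The yellow-capped flask on the microscope stage has been looked at and is in the way of the next one: take it out from under the condenser and lay it flat in the middle of whichever aluminium plate is empty, before touching the green-capped flask. Then lay the green-capped flask flat on the microscope stage, inside the white outline, cap pointing away from the robot as the yellow one's did. Set the flasks down rather than dropping them, do not knock the condenser, and leave the other things on the bench where they are.

Things in the scene. Friction and masses are not known exactly. Their poses are not given: they have to be found in the camera images.
- yellow_flask: lying culture flask, YELLOW cap, rigid clear plastic, about 60 g, 100 long x 50 wide x 28 tall. Origin: middle of its underside; z up, x along it to the cap. Box-shaped body x -50..16, y -25..25, z 0..28: grip across y (10 to 20 N). Shoulder x 16..28, cap x 28..50, 25 diameter. Starts on the stage, within 9 of its centre, cap along stage +x
- green_flask: lying culture flask, GREEN cap, rigid clear plastic, about 60 g, 100 long x 50 wide x 28 tall. Origin: middle of its underside; z up, x along it to the cap. Box-shaped body x -50..16, y -25..25, z 0..28: grip across y (10 to 20 N). Shoulder x 16..28, cap x 28..50, 25 diameter. Starts on one of the two plates
- green_flask_cap (a point): centre of the outer end of the green flask's cap: 50 along flask x from its origin and 14 above its underside
- plate_1: low fixed aluminium block, grey top, 116 (x) x 84 (y) x 12 tall, on the bench at the robot's right. Origin: centre of its underside; top at z = +12. plate_1 and plate_2 look alike: one carries the green-capped flask at the start (middles within 6, cap along plate +x), the other is empty
- plate_2: low fixed aluminium block, grey top, 116 (x) x 84 (y) x 12 tall, on the bench at the robot's right. Origin: centre of its underside; top at z = +12. plate_1 and plate_2 look alike: one carries the green-capped flask at the start (middles within 6, cap along plate +x), the other is empty
- stage_centre (a point): centre of the top face of the microscope's black flat stage, 190 (x) x 200 (y), 160 above the bench; z up, x horizontal, away from the robot (turned 0.1 to 0.42 rad left of world x). White painted outline (no height) of the flask's place, inside 130 (x) x 80 (y), and a pale light window, both centred here. Open on the robot's side (-x)
- scope: fixed cream inverted microscope; origin on the bench under the stage centre, axes as the stage's. Rear column at y 105..205 below the stage; lamp pillar y 157..203 up to z 450, its arm overhead at z 412. Front column y -220..-120 up to z 210, eyepiece head from y -150 outwards up to z 360. Base 170 x 420
- condenser: black condenser, fixed, hanging over the stage centre. Origin: centre of its underside, 115 above the stage; 56 diameter for its lowest 55, 68 above that. No room for a gripper pointing straight down at the flask; come in from stage -x with the tool tilted about 40 degrees
- blue_flask: bystander, loose: lying clear flask of the same shape and size (100 x 50 x 28) with a BLUE cap, not part of the job; origin at the centre of its underside
- spray_bottle: bystander, loose: standing white spray bottle, 72 diameter, 202 tall, with red collar and trigger; origin at the centre of its underside
- media_bottle: bystander, loose: standing amber bottle with blue cap, 64 diameter, 140 tall; origin at the centre of its underside
- tip_box: bystander, loose: blue pipette-tip box with a pale lid, 87 x 122 x 59 tall; origin at the centre of its underside
- dish_stack: bystander, loose: two stacked clear culture dishes, 90 diameter, 28 tall; origin at the centre of its underside
- small_jar: bystander, loose: white jar with a red cap, 48 diameter, 50 tall; origin at the centre of its underside
Mind the look-alikes: they are no part of the job. Leave any purple or red look-alike of the green_flask alone. Leave any black look-alike of the yellow_flask alone.

How it is judged:
On the way:
1. the yellow-capped flask lies released in the middle of the plate that was empty, with the green-capped flask not yet moved (x of yellow_flask in the frame of plate_2 between -0.03 and 0.03 m and y of yellow_flask in the frame of plate_2 between -0.025 and 0.025 m and z of yellow_flask in the frame of plate_2 between 0.008 and 0.018 m and angle between yellow_flask's own z axis and vertical below 0.08 rad and linear speed of yellow_flask below 0.03 m/s and contact force between yellow_flask and the fingers below 0.1 N and distance of green_flask from where it was at the start of the episode below 0.015 m), for 0.2 s.
At the end, for the whole second after the job is handed in: Both flasks lie flat, still and released. Yellow: on the plate empty at the start, its middle within 30 mm along, 25 mm across of the plate's. Green: on the stage, its middle within 18 mm of the stage centre along each axis, cap end towards stage +x within 25 mm of the x axis (x of yellow_flask in the frame of plate_2 between -0.03 and 0.03 m and y of yellow_flask in the frame of plate_2 between -0.025 and 0.025 m and z of yellow_flask in the frame of plate_2 between 0.008 and 0.018 m and angle between each of yellow_flask, green_flask's own z axis and vertical below 0.08 rad and linear speed of each of yellow_flask, green_flask below 0.03 m/s and contact force between each of yellow_flask, green_flask and the fingers below 0.1 N and x of green_flask in the frame of stage_centre between -0.018 and 0.018 m and y of green_flask in the frame of stage_centre between -0.018 and 0.018 m and z of green_flask in the frame of stage_centre between -0.004 and 0.006 m and y of green_flask_cap in the frame of stage_centre between -0.025 and 0.025 m and x of green_flask_cap in the frame of stage_centre above 0.025 m); the robot touches nothing.
It fails at once if the condenser is knocked (more than 4 N) (contact force between condenser and anything else above 4 N).
It fails at once if the yellow-capped flask is dropped: moving faster than 0.45 m/s with no finger on it (linear speed of yellow_flask above 0.45 m/s and contact force between yellow_flask and the fingers below 0.05 N).
It fails at once if the green-capped flask is dropped: moving faster than 0.45 m/s with no finger on it (linear speed of green_flask above 0.45 m/s and contact force between green_flask and the fingers below 0.05 N).
It fails at once if a bystander is moved more than 20 mm (distance of any of blue_flask, spray_bottle, media_bottle, tip_box, dish_stack, small_jar from where it was at the start of the episode above 0.02 m).
It also fails if it takes over 72 s, if anything falls off the work surface, if the arm or the gripper's body presses on something with over 40 N, if the wrist force passes 120 N, or if a joint passes its speed limit or range.

## Working session

There is one attempt and no reset: what is moved stays moved. The work goes in short steps, Python scripts to look and compute and a tool call to move; the robot and the scene stay as the last step left them, time stands still between calls to the robot, and variables do not carry over. Pictures are saved under pics/ and viewed, at most 10 in all, crops included, and the job is handed in when it is done.

Besides the shell and the picture viewer there is one more tool, called after "Emit:" as name(argument=value, ...), one argument or row to a line, values as JSON. drive_tool: Moves the arm, as the interface text tells. Scaled input: -1 to 1 covers 5 cm each way for a shift and 0.5 rad each way for a turn. Its arguments: {"type":"object","properties":{"steps":{"type":"array"},"grip_force":{"type":"number"}},"required":["steps"]}

```bash
ls; mkdir -p pics; python3 - <<'E'
from station import r, viewer
import cv2, numpy as np
for n in ("scene","top"):
    im=viewer.grab_frame(n); cv2.imwrite(f"pics/{n}0.png",im[:,:,::-1])
    c=viewer.camera_info(n); print(n,c)
o=r.observe();print(o)
E
```

```text
pics
scene {'mtx': array([[443.06996762,   0.        , 259.30285865],
       [  0.        , 443.06996762, 194.1825422 ],
       [  0.        ,   0.        ,   1.        ]]), 'xyz': array([ 1.12994476, -0.57052178,  1.24178276]), 'attitude': array([-0.29157565,  0.85790828,  0.39905379, -0.14047457])}
top {'mtx': array([[451.81902844,   0.        , 253.8168934 ],
       [  0.        , 451.81902844, 199.89825531],
       [  0.        ,   0.        ,   1.        ]]), 'xyz': array([ 0.38580733, -0.05161505,  1.51628808]), 'attitude': array([ 0.0231994 , -0.70045249,  0.71282974, -0.02649242])}
{'clock': 0.1, 'joints': array([-1.20058281e+00,  3.00424788e-01,  1.52153683e+00,  5.08343672e-06,
        1.32066623e+00, -6.65908480e-02]), 'joint_velocities': array([ 0.00047526, -0.00120673, -0.0010641 , -0.00050522, -0.00053645,
        0.00142258]), 'joint_efforts': array([ 3.18115599e-03, -5.32645154e+01, -3.53281474e+01,  7.10438238e-02,
        2.34790274e-02, -4.92987010e-05]), 'position': array([ 0.23258556, -0.49811846,  0.18383046]), 'ee_rot': array([-5.12014926e-04,  9.76244900e-01,  2.16669395e-01, -7.58414194e-05]), 'ft_force': array([-0.09423214, -0.32386134, -0.05413582]), 'torque': array([-0.00527049,  0.05185631, -0.01287054]), 'finger_force': 0.0, 'width': 1.0003867749277122}
```

View pics/scene0.png

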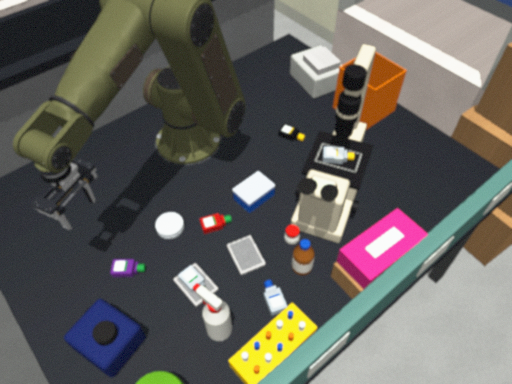

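View pics/top0.png

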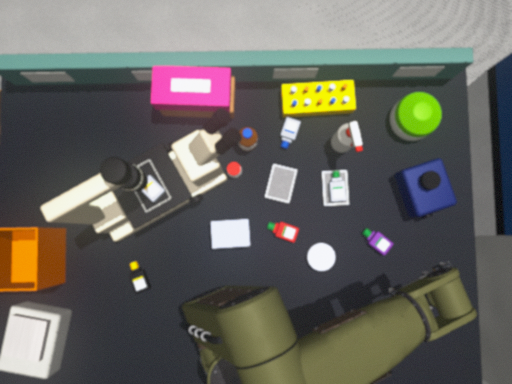

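The top view shows the stage with its white outline at about (155,188), with the condenser partly over it. The empty plate is at (281,183). The plate carrying the flask is at (336,187), with its green cap at (337,175).

Flask candidates:
- **Green cap:** clear body on the plate (338,187), red body (285,232) and purple body (378,241). The clear one on the plate fits.
- **Yellow cap:** clear body on the stage (152,188) and black body (138,277). The clear one on the stage fits.

I'll confirm both in one crop.

```bash
cat > h.py <<'E'
import numpy as np, cv2
from scipy.spatial.transform import Rotation as R
from station import r, viewer
def q2R(q): return R.from_quat([q[1],q[2],q[3],q[0]])
def ray(n,p,z):
    c=viewer.camera_info(n); d=q2R(c["attitude"]).as_matrix()@np.linalg.inv(c["mtx"])@np.array([p[0],p[1],1.]); o=np.array(c["xyz"])
    return o+d*(z-o[2])/d[2]
def proj(n,X):
    c=viewer.camera_info(n); v=q2R(c["attitude"]).as_matrix().T@(np.array(X)-c["xyz"]); v=c["mtx"]@v; return v[:2]/v[2]
E
python3 - <<'E'
from h import *
t=cv2.imread("pics/top0.png"); s=cv2.imread("pics/scene0.png")
a=cv2.resize(t[150:220,110:210],(400,280),interpolation=cv2.INTER_CUBIC)
b=cv2.resize(t[150:220,260:360],(400,280),interpolation=cv2.INTER_CUBIC)
c=cv2.resize(s[125:195,290:390],(400,280),interpolation=cv2.INTER_CUBIC)
d=cv2.resize(s[230:300,170:270],(400,280),interpolation=cv2.INTER_CUBIC)
cv2.imwrite("pics/crop1.png",np.vstack([np.hstack([a,b]),np.hstack([c,d])]))
for n,x0,y0 in (("top",255,160),("scene",220,230)):
    im=t if n=="top" else s
    hsv=cv2.cvtColor(im,cv2.COLOR_BGR2HSV)
for n,im in(("top",t),("scene",s)):
    hsv=cv2.cvtColor(im,cv2.COLOR_BGR2HSV)
    for k,lo,hi in(("green",(50,90,50),(85,255,255)),("yellow",(20,120,120),(33,255,255))):
        m=cv2.inRange(hsv,lo,hi); N,_,st,ce=cv2.connectedComponentsWithStats(m)
        for i in range(1,N):
            if 8<st[i,4]<400: print(n,k,st[i],ce[i].round(1))
    g=cv2.inRange(hsv,(0,0,110),(180,60,255)) 
    for cn in cv2.findContours(g,cv2.RETR_EXTERNAL,cv2.CHAIN_APPROX_NONE)[0]:
        A=cv2.contourArea(cn)
        if 400<A<3000:
            print(n,"gray",A,cv2.minAreaRect(cn))
E
```

```text
top green [333 171   6   6  34] [335.5 173.6]
top green [267 222   7   9  49] [270.1 225.9]
top green [362 228   9  10  62] [366.1 232. ]
top yellow [145 184   5   5  10] [146.7 185.7]
top yellow [129 261  10   9  69] [133.6 265.1]
top yellow [132 276  11   5  23] [136.9 277.8]
top gray 660.0 ((321.0, 256.5), (29.0, 28.0), 90.0)
top gray 1110.5 ((230.0486602783203, 233.27821350097656), (29.380172729492188, 40.2339973449707), 86.42366790771484)
top gray 2764.0 ((88.02831268310547, 217.65093994140625), (69.34980773925781, 77.31434631347656), 60.945396423339844)
top gray 887.5 ((335.1707763671875, 187.5738525390625), (36.665679931640625, 27.34671974182129), 86.8201675415039)
top gray 941.5 ((280.7353210449219, 183.058837890625), (27.163990020751953, 36.62287902832031), 14.03624439239502)
top gray 541.5 ((147.38209533691406, 185.28775024414062), (46.91310501098633, 30.88688850402832), 60.945396423339844)
top gray 2492.0 ((202.66468811035156, 159.12611389160156), (59.59397888183594, 56.59793472290039), 60.64224624633789)
top gray 556.0 ((345.98651123046875, 134.41891479492188), (26.139438
[... 693 characters left out ...]
92969, 33.89985275268555), 57.528804779052734)
scene gray 918.0 ((245.70001220703125, 253.90000915527344), (36.224300384521484, 28.174455642700195), 63.43495178222656)
scene gray 488.5 ((384.25897216796875, 241.6836395263672), (14.431404113769531, 37.91558074951172), 52.69605255126953)
scene gray 616.0 ((169.0, 224.5), (27.0, 28.0), 90.0)
scene gray 789.5 ((253.19595336914062, 187.0743408203125), (24.063264846801758, 39.059207916259766), 54.46232223510742)
scene gray 2923.5 ((323.6500244140625, 204.54998779296875), (54.07494354248047, 63.87800216674805), 18.434947967529297)
scene gray 535.0 ((338.2307434082031, 156.65382385253906), (44.11601257324219, 21.137096405029297), 15.255120277404785)
```

View pics/crop1.png

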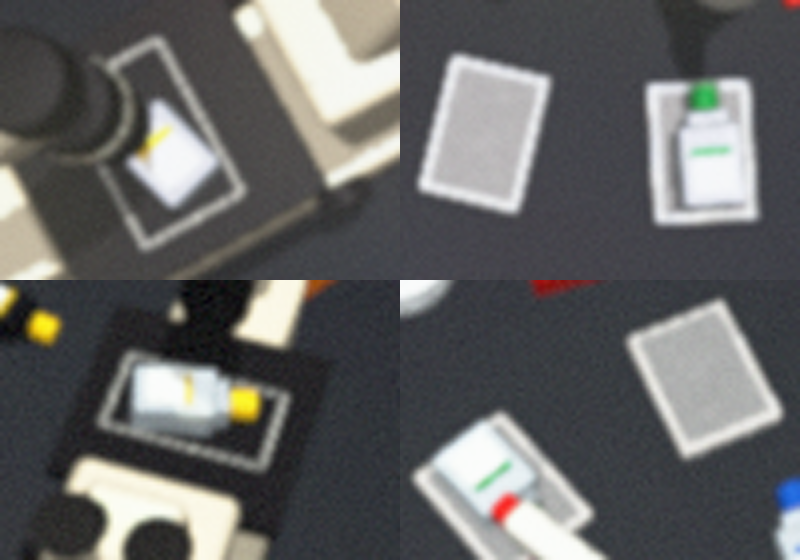

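The crop confirms both targets: the clear flask with the yellow cap is in the white outline, and the clear flask with the green cap is on the plate. Outline corners in the crop are at (162,38), (240,192) and (147,247) in the top view, and (130,352), (290,397), (262,468) and (102,425) in the scene view. The empty plate is at image (280.7,183.1).

```bash
python3 - <<'E'
from h import *
def C(x0,y0,cx,cy): return (x0+(cx+.5)/4-.5, y0+(cy+.5)/4-.5)
S=lambda cx,cy:C(290,125,cx,cy-280); T=lambda cx,cy:C(110,150,cx,cy); P=lambda cx,cy:C(260,150,cx-400,cy)
f=lambda n,p,z:ray(n,p,z)[:2]
o=np.array([f("scene",S(*p),.16) for p in((130,352),(290,397),(262,468),(102,425))]); print("outline scene",o.round(4).tolist())
t=np.array([f("top",T(*p),.16) for p in((162,38),(240,192),(147,247))]); print("outline top",t.round(4).tolist())
an=lambda v:np.arctan2(v[1],v[0])
print("ang scene",an(o[1]-o[0]),an(o[2]-o[3]),"centre",o.mean(0)," top ang",an(t[0]-t[1]),an(t[2]-t[1])-np.pi/2,"centre",(t[0]+t[2])/2)
cap=f("scene",(350.8,155.6),.174); a,b=f("top",T(170,207),.188),f("top",T(217,163),.188); rear=(a+b)/2
print("yellow cap",cap,"rear",rear,a,b,"ang",an(cap-rear),"d",np.linalg.norm(cap-rear),"perp ang",an(a-b)-np.pi/2,"org",rear+50/89*(cap-rear))
for k,c in(("p_empty",[(455,55),(550,75),(518,213),(418,188)]),("p_full",[(647,85),(748,80),(757,219),(656,224)])):
    q=np.array([f("top",P(*p),.012) for p in c]); print(k,q.mean(0),"ang",an(q[1]-q[2]),an(q[0]-q[3]),an(q[0]-q[1])-np.pi/2,np.linalg.norm(q[1]-q[2]),np.linalg.norm(q[0]-q[1]))
k=f("scene",(245.7,253.9),.012);print("empty scene",k, "top",f("top",(280.7,183.06),.012))
cap=f("top",(335.5,173.6),.026); a,b=f("top",P(683,207),.04),f("top",P(743,203),.04); rear=(a+b)/2
print("green cap",cap,"rear",rear,"ang",an(cap-rear),"d",np.linalg.norm(cap-rear),"perp",an(a-b)-np.pi/2,"org",rear+50/89*(cap-rear))
E
```

```text
outline scene [[0.45, 0.265], [0.5726, 0.329], [0.6104, 0.2539], [0.4941, 0.1887]]
outline top [[0.6103, 0.2527], [0.4925, 0.1943], [0.4523, 0.2642]]
ang scene 0.4814568570659572 0.5110277220536905 centre [0.53175963 0.25913253]  top ang 0.4601694982540273 0.5216339197149655 centre [0.53133124 0.25847898]
yellow cap [0.56108845 0.28358316] rear [0.49606983 0.22342689] [0.48011191 0.24076526] [0.51202775 0.20608852] ang 0.7465731883056724 d 0.08857877123265792 perp ang 0.7439622153549639 org [0.53259715 0.25722255]
p_empty [ 0.54755712 -0.1513728 ] ang -0.25033713767782834 -0.2897133428700435 -0.22631551082530366 0.11921669995484045 0.08142184952976651
p_full [ 0.52825215 -0.3323521 ] ang 0.03219406072964847 0.036114416515734625 0.032643132922792306 0.11698332680773899 0.08495108130763744
empty scene [ 0.54913516 -0.1538679 ] top [ 0.54658244 -0.15053082]
green cap [ 0.57353601 -0.33240123] rear [ 0.48168778 -0.33482319] ang 0.02636297255429845 d 0.09188015536818922 perp 0.04923111114009204 org [ 0.53328791 -0.33346254]
```

```bash
cat >> h.py <<'E'
def pose(xy,z,head,tilt=40):
    "TCP pose: tool z leans forward along heading by tilt from straight down"
    t=np.radians(tilt); u=np.array([np.cos(head),np.sin(head),0]); k=np.array([0,0,1.])
    zt=np.sin(t)*u-np.cos(t)*k; xt=np.cos(t)*u+np.sin(t)*k
    return np.array([*xy,z]),R.from_matrix(np.c_[xt,np.cross(zt,xt),zt])
def cur():
    o=r.observe(); return np.array(o["position"]),q2R(o["ee_rot"])
def plan(A,B,N):
    "constant row repeated N times from pose A to pose B"
    rel=A[1].inv()*B[1]; rv=rel.as_rotvec()/N; M=sum(R.from_rotvec(rv*k).as_matrix() for k in range(N))
    p=np.linalg.solve(M,A[1].inv().apply(B[0]-A[0]))
    print(N,"x",np.r_[p/.05,rv/.5].round(3).tolist(),"->",B[0].round(3), "mm/row",round(np.linalg.norm(p)*1e3,1))
    return B
def chain(steps):
    A=cur()
    for B,N in steps: A=plan(A,B,N)
E
python3 - <<'E'
from h import *
Y=np.array([.5326,.2572]); h=.745; u=np.array([np.cos(h),np.sin(h)])
c=cur()
chain([((np.array([.27,-.40,.36]),c[1]),10),(pose([.40,-.10],.36,.3,20),12),(pose(Y-.150*u,.30,h),14)])
E
```

```text
10 x [0.151, -0.147, -0.352, 0.0, 0.0, 0.0] -> [ 0.27 -0.4   0.36] mm/row 20.5
12 x [0.382, -0.386, 0.06, -0.004, 0.058, 0.023] -> [ 0.4  -0.1   0.36] mm/row 27.3
14 x [0.137, -0.304, 0.18, 0.032, 0.049, -0.055] -> [0.422 0.156 0.3  ] mm/row 19.0
```

Emit:
drive_tool(
  steps=[
    [[0.151,-0.147,-0.352,0,0,0,1],[0.151,-0.147,-0.352,0,0,0,1],[0.151,-0.147,-0.352,0,0,0,1],[0.151,-0.147,-0.352,0,0,0,1],[0.151,-0.147,-0.352,0,0,0,1],[0.151,-0.147,-0.352,0,0,0,1],[0.151,-0.147,-0.352,0,0,0,1],[0.151,-0.147,-0.352,0,0,0,1],[0.151,-0.147,-0.352,0,0,0,1],[0.151,-0.147,-0.352,0,0,0,1]],
  ],
  grip_force=15,
)

```text
clock: 0.93
position: [0.27, -0.3992, 0.361]
ee_rot: [-0.0, 0.976, 0.217, -0.0]
ft_force: [-0.0, 0.1, -0.3]
width: 0.999
finger_force: 0.0
```

Emit:
drive_tool(
  steps=[
    [[0.382,-0.386,0.06,-0.004,0.058,0.023,1],[0.382,-0.386,0.06,-0.004,0.058,0.023,1],[0.382,-0.386,0.06,-0.004,0.058,0.023,1],[0.382,-0.386,0.06,-0.004,0.058,0.023,1],[0.382,-0.386,0.06,-0.004,0.058,0.023,1],[0.382,-0.386,0.06,-0.004,0.058,0.023,1],[0.382,-0.386,0.06,-0.004,0.058,0.023,1],[0.382,-0.386,0.06,-0.004,0.058,0.023,1],[0.382,-0.386,0.06,-0.004,0.058,0.023,1],[0.382,-0.386,0.06,-0.004,0.058,0.023,1],[0.382,-0.386,0.06,-0.004,0.058,0.023,1],[0.382,-0.386,0.06,-0.004,0.058,0.023,1]],
  ],
)

```text
clock: 1.93
position: [0.4007, -0.099, 0.3603]
ee_rot: [-0.026, 0.974, 0.145, 0.172]
ft_force: [1.1, -0.7, -0.7]
width: 0.999
finger_force: 0.0
```

```bash
python3 - <<'E'
from h import *
print(cur()[1].as_matrix()[:,2], r.observe()["joints"].round(2))
Y=np.array([.5326,.2572]); h=.745; u=np.array([np.cos(h),np.sin(h)])
chain([(pose(Y-.150*u,.23,h),12),(pose(Y-.113*u,.168,h),4)])
E
```

```text
[ 0.32756869  0.10107202 -0.93940577] [-0.51 -0.29  1.75  0.25  1.43  0.76]
12 x [0.1, -0.352, 0.311, 0.037, 0.057, -0.065] -> [0.422 0.156 0.23 ] mm/row 24.0
4 x [-0.058, -0.0, 0.356, 0.0, 0.0, 0.0] -> [0.45  0.181 0.168] mm/row 18.1
```

Emit:
drive_tool(
  steps=[
    [[0.1,-0.352,0.311,0.037,0.057,-0.065,1],[0.1,-0.352,0.311,0.037,0.057,-0.065,1],[0.1,-0.352,0.311,0.037,0.057,-0.065,1],[0.1,-0.352,0.311,0.037,0.057,-0.065,1],[0.1,-0.352,0.311,0.037,0.057,-0.065,1],[0.1,-0.352,0.311,0.037,0.057,-0.065,1],[0.1,-0.352,0.311,0.037,0.057,-0.065,1],[0.1,-0.352,0.311,0.037,0.057,-0.065,1],[0.1,-0.352,0.311,0.037,0.057,-0.065,1],[0.1,-0.352,0.311,0.037,0.057,-0.065,1],[0.1,-0.352,0.311,0.037,0.057,-0.065,1],[0.1,-0.352,0.311,0.037,0.057,-0.065,1]],
  ],
)

```text
clock: 2.93
position: [0.4216, 0.1552, 0.2291]
ee_rot: [-0.123, 0.875, 0.343, 0.318]
ft_force: [-0.1, 0.2, -0.1]
width: 0.997
finger_force: 0.0
```

```bash
python3 - <<'E'
from h import *
print(cur()[0], r.observe()["joints"].round(2))
Y=np.array([.5326,.2572]); h=.745; u=np.array([np.cos(h),np.sin(h)])
chain([(pose(Y-.100*u,.190,h),4),(pose(Y-.06*u,.168,h),4),(pose(Y-.013*u,.168,h),4)])
a=[viewer.grab_frame(n)[:,:,::-1] for n in("top","scene")]
cv2.imwrite("pics/p1.png",np.hstack([cv2.resize(a[0][100:280,90:290],(400,360)),cv2.resize(a[1][80:260,230:430],(400,360))]))
E
```

```text
[0.42155991 0.15517595 0.22914677] [-0.03 -0.32  2.19  0.64  0.84  0.46]
4 x [0.069, 0.001, 0.313, 0.001, 0.001, 0.001] -> [0.459 0.189 0.19 ] mm/row 16.0
4 x [0.083, 0.0, 0.213, 0.0, 0.0, 0.0] -> [0.488 0.217 0.168] mm/row 11.4
4 x [0.18, 0.0, 0.151, 0.0, 0.0, 0.0] -> [0.523 0.248 0.168] mm/row 11.8
```

View pics/p1.png

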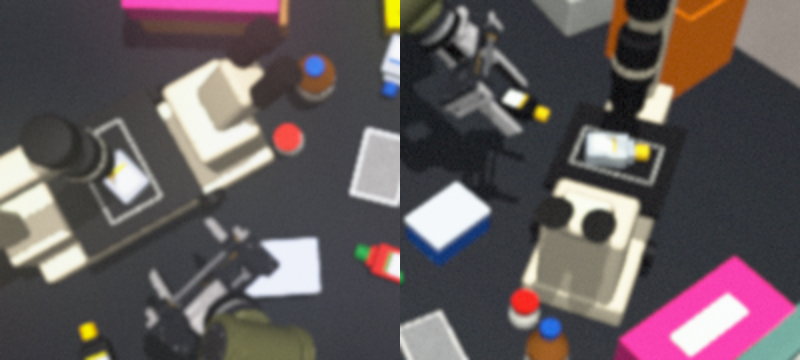

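The gripper is just in front of the stage, with fingertips at (215,235) and (160,285) in the left crop. Its axis points at the flask at (125,178). I'll go in.

Emit:
drive_tool(
  steps=[
    [[0.069,0.001,0.313,0.001,0.001,0.001,1],[0.069,0.001,0.313,0.001,0.001,0.001,1],[0.069,0.001,0.313,0.001,0.001,0.001,1],[0.069,0.001,0.313,0.001,0.001,0.001,1],[0.083,0,0.213,0,0,0,1],[0.083,0,0.213,0,0,0,1],[0.083,0,0.213,0,0,0,1],[0.083,0,0.213,0,0,0,1]],
  ],
)

```text
clock: 3.7
position: [0.4897, 0.2153, 0.1688]
ee_rot: [-0.124, 0.876, 0.341, 0.318]
ft_force: [0.1, -0.5, 0.6]
width: 1.0
finger_force: 0.0
```

Emit:
drive_tool(
  steps=[
    [[0.18,0,0.151,0,0,0,1],[0.18,0,0.151,0,0,0,1],[0.18,0,0.151,0,0,0,1],[0.18,0,0.151,0,0,0,1],[0,0,0,0,0,0,1]],
  ],
)

```text
clock: 4.12
position: [0.525, 0.2483, 0.1694]
ee_rot: [-0.125, 0.875, 0.341, 0.319]
ft_force: [-0.4, -1.1, -0.7]
width: 1.0
finger_force: 0.0
```

```bash
python3 - <<'E'
from h import *
o=r.observe(); print(o["position"],o["joints"].round(2),o["ft_force"])
a=[viewer.grab_frame(n)[:,:,::-1] for n in("top","scene")]
cv2.imwrite("pics/p2.png",np.hstack([cv2.resize(a[0][140:240,100:200],(400,400),interpolation=cv2.INTER_CUBIC),cv2.resize(a[1][100:200,280:380],(400,400),interpolation=cv2.INTER_CUBIC)]))
E
```

```text
[0.52497001 0.24829281 0.16939708] [0.21 0.07 2.   0.68 0.55 0.54] [-0.43013541 -1.10374571 -0.67389631]
```

View pics/p2.png

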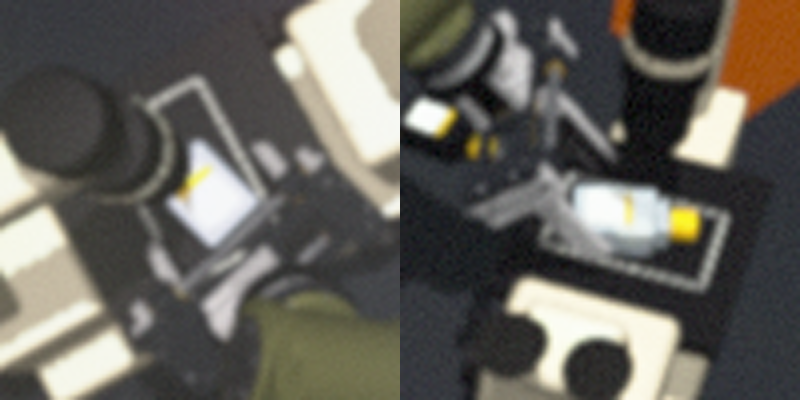

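Both pictures show the fingers straddling the yellow flask's body, well clear of the condenser. Closing now.

Emit:
drive_tool(
  steps=[
    [[0,0,0,0,0,0,0.3],[0,0,0,0,0,0,0.3],[0,0,0,0,0,0,0.3],[0,0,0,0,0,0,0.3],[0,0,0,0,0,0,0.3],[0,0,0,0,0,0,0.3],[0,0,0,0,0,0,0.3],[0,0,0,0,0,0,0.3]],
  ],
  grip_force=15,
)

```text
clock: 4.88
position: [0.5235, 0.2474, 0.1686]
ee_rot: [-0.125, 0.876, 0.341, 0.318]
ft_force: [0.2, -1.2, 0.3]
width: 0.53
finger_force: 15.0
```

```bash
python3 - <<'E'
from h import *
o=r.observe(); print(o["position"],o["width"],o["finger_force"],o["ft_force"],o["torque"])
c=cur(); x=c[1].as_matrix()[:,0]; h=np.arctan2(x[1],x[0]); print("head",h)
u=np.array([np.cos(h),np.sin(h)]); p=c[0]
chain([(pose(p[:2],p[2]+.012,h),3),(pose(p[:2]-.13*u,p[2]+.02,h),9)])
E
```

```text
[0.52349185 0.24736855 0.16864456] 0.5304630434177522 14.980347454547882 [ 0.16232253 -1.16496638  0.33259418] [-0.21779507  0.19970176 -0.02008022]
head 0.7429152241015706
3 x [0.051, -0.0, -0.061, -0.001, 0.0, -0.0] -> [0.523 0.247 0.181] mm/row 4.0
9 x [-0.21, -0.0, -0.199, 0.0, 0.0, 0.0] -> [0.428 0.159 0.189] mm/row 14.5
```

Emit:
drive_tool(
  steps=[
    [[0.051,0,-0.061,0,0,0,0.3],[0.051,0,-0.061,0,0,0,0.3],[0.051,0,-0.061,0,0,0,0.3],[-0.21,0,-0.199,0,0,0,0.3],[-0.21,0,-0.199,0,0,0,0.3],[-0.21,0,-0.199,0,0,0,0.3],[-0.21,0,-0.199,0,0,0,0.3],[-0.21,0,-0.199,0,0,0,0.3],[-0.21,0,-0.199,0,0,0,0.3],[-0.21,0,-0.199,0,0,0,0.3],[-0.21,0,-0.199,0,0,0,0.3],[-0.21,0,-0.199,0,0,0,0.3]],
  ],
)

```text
clock: 5.88
position: [0.4273, 0.159, 0.1889]
ee_rot: [-0.125, 0.875, 0.341, 0.319]
ft_force: [-0.2, -0.6, -0.4]
width: 0.529
finger_force: 15.0
```

```bash
python3 - <<'E'
from h import *
o=r.observe(); print(o["position"],o["width"],o["finger_force"],o["ft_force"],o["joints"].round(2))
# flask origin is 13.3mm ahead of TCP at grasp; plate centre
P=np.array([.547,-.151]); h=-.26; u=np.array([np.cos(h),np.sin(h)])
g=np.array([.5326,.2572])-np.array([.5235,.2474]); d=g@[np.cos(.745),np.sin(.745)]; l=g@[-np.sin(.745),np.cos(.745)]; print("ahead",d,l)
t=P-d*u-l*np.array([-u[1],u[0]])
chain([(pose([.42,.06],.25,.35),8),(pose(t-.03*u,.16,h),14),(pose(t,.05,h),8),(pose(t,.0205,h),6)])
a=[viewer.grab_frame(n)[:,:,::-1] for n in("top","scene")]
cv2.imwrite("pics/p3.png",np.hstack([cv2.resize(a[0][100:280,90:290],(400,360)),cv2.resize(a[1][80:260,230:430],(400,360))]))
E
```

```text
[0.42732334 0.15902666 0.18886856] 0.5292224626631056 14.975464940071106 [-0.19616551 -0.55427166 -0.430288  ] [-0.02 -0.24  2.24  0.72  0.74  0.37]
ahead 0.013333423654136192 0.0010343179681901234
8 x [-0.017, 0.2, -0.214, -0.063, -0.0, 0.075] -> [0.42 0.06 0.25] mm/row 14.6
14 x [-0.003, 0.299, 0.165, -0.056, 0.0, 0.067] -> [ 0.505 -0.141  0.16 ] mm/row 17.1
8 x [-0.119, -0.0, 0.259, 0.0, 0.0, 0.0] -> [ 0.534 -0.149  0.05 ] mm/row 14.3
6 x [-0.063, 0.0, 0.075, 0.0, 0.0, 0.0] -> [ 0.534 -0.149  0.02 ] mm/row 4.9
```

View pics/p3.png

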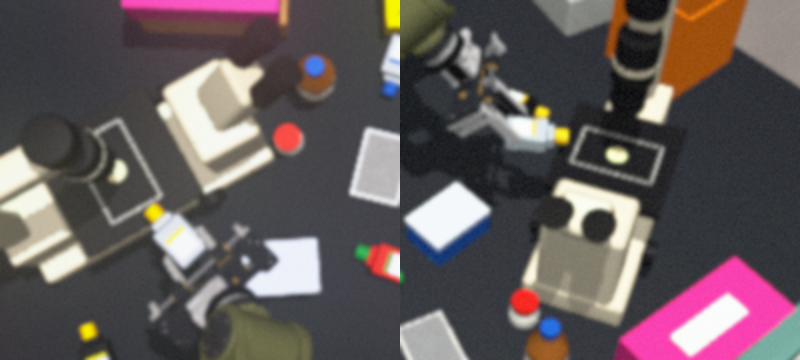

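The stage is now empty, with the outline and light window visible, and the flask sits level in the fingers. I'll plan a route that backs off first so it clears the scope's front column.

```bash
python3 - <<'E'
from h import *
P=np.array([.547,-.151]); h=-.26; u=np.array([np.cos(h),np.sin(h)])
t=P-.0133*u-.001*np.array([-u[1],u[0]])
chain([(pose([.385,.10],.29,.5),8),(pose([.41,-.05],.28,0),10),(pose(t-.03*u,.14,h),10),(pose(t,.05,h),6),(pose(t,.0205,h),6)])
# refine stage from now-clear view
for n,cr in(("top",(140,240,100,200)),("scene",(120,195,300,380))):
    im=viewer.grab_frame(n); hsv=cv2.cvtColor(im,cv2.COLOR_RGB2HSV); a,b,c,d=cr
    for w in range(90,170,20):
        m=cv2.inRange(hsv,(0,0,w),(180,80,255)); mm=np.zeros_like(m); mm[a:b,c:d]=m[a:b,c:d]
        for cn in cv2.findContours(mm,cv2.RETR_EXTERNAL,cv2.CHAIN_APPROX_NONE)[0]:
            W=np.array([ray(n,p[0],.16)[:2] for p in cn])
            q=cv2.minAreaRect((W*1000).astype(np.float32)); 
            if max(q[1])>110 and max(q[1])<160 : print(n,w,[np.round(v,1) for v in q])
E
```

```text
8 x [0.03, 0.055, -0.304, -0.039, -0.0, 0.046] -> [0.385 0.1   0.29 ] mm/row 15.5
10 x [-0.039, 0.305, -0.006, -0.064, -0.0, 0.077] -> [ 0.41 -0.05  0.28] mm/row 15.4
10 x [-0.019, 0.159, 0.35, -0.033, 0.0, 0.04] -> [ 0.505 -0.141  0.14 ] mm/row 19.2
6 x [-0.116, -0.0, 0.294, 0.0, 0.0, 0.0] -> [ 0.534 -0.149  0.05 ] mm/row 15.8
6 x [-0.063, 0.0, 0.075, 0.0, 0.0, 0.0] -> [ 0.534 -0.149  0.02 ] mm/row 4.9
top 90 [array([530.8, 261.9]), array([156. ,  97.7]), np.float64(29.2)]
top 110 [array([531.2, 261. ]), array([142.9,  92.2]), np.float64(28.5)]
top 130 [array([532.2, 258.8]), array([141.6,  89.5]), np.float64(26.3)]
top 150 [array([531.1, 260.5]), array([138.5,  87. ]), np.float64(28.1)]
scene 90 [array([587.2, 165. ]), array([152. , 102.1]), np.float64(49.7)]
scene 90 [array([531.2, 257.7]), array([143.1,  94.4]), np.float64(28.8)]
scene 110 [array([587.2, 165. ]), array([152. , 102.1]), np.float64(49.7)]
scene 110 [array([531.1, 258.4]), array([140.7,  90.2]), np.float64(28.5)]
scene 130 [array([587.2, 165.1]), array([145.7, 102.1]), np.float64(49.7)]
scene 150 [array([587.8, 162.5]), array([142.6,  97.8]), np.float64(49.7)]
```

Emit:
drive_tool(
  steps=[
    [[0.03,0.055,-0.304,-0.039,0,0.046,0.3],[0.03,0.055,-0.304,-0.039,0,0.046,0.3],[0.03,0.055,-0.304,-0.039,0,0.046,0.3],[0.03,0.055,-0.304,-0.039,0,0.046,0.3],[0.03,0.055,-0.304,-0.039,0,0.046,0.3],[0.03,0.055,-0.304,-0.039,0,0.046,0.3],[0.03,0.055,-0.304,-0.039,0,0.046,0.3],[0.03,0.055,-0.304,-0.039,0,0.046,0.3]],
  ],
)

```text
clock: 6.75
position: [0.3858, 0.1008, 0.2902]
ee_rot: [-0.085, 0.91, 0.233, 0.331]
ft_force: [-0.0, 0.0, -0.6]
width: 0.528
finger_force: 15.0
```

Emit:
drive_tool(
  steps=[
    [[-0.039,0.305,-0.006,-0.064,0,0.077,0.3],[-0.039,0.305,-0.006,-0.064,0,0.077,0.3],[-0.039,0.305,-0.006,-0.064,0,0.077,0.3],[-0.039,0.305,-0.006,-0.064,0,0.077,0.3],[-0.039,0.305,-0.006,-0.064,0,0.077,0.3],[-0.039,0.305,-0.006,-0.064,0,0.077,0.3],[-0.039,0.305,-0.006,-0.064,0,0.077,0.3],[-0.039,0.305,-0.006,-0.064,0,0.077,0.3],[-0.039,0.305,-0.006,-0.064,0,0.077,0.3],[-0.039,0.305,-0.006,-0.064,0,0.077,0.3]],
  ],
)

```text
clock: 7.58
position: [0.4116, -0.0494, 0.2792]
ee_rot: [-0.001, 0.94, -0.0, 0.342]
ft_force: [0.2, 1.1, -0.9]
width: 0.527
finger_force: 15.0
```

Emit:
drive_tool(
  steps=[
    [[-0.019,0.159,0.35,-0.033,0,0.04,0.3],[-0.019,0.159,0.35,-0.033,0,0.04,0.3],[-0.019,0.159,0.35,-0.033,0,0.04,0.3],[-0.019,0.159,0.35,-0.033,0,0.04,0.3],[-0.019,0.159,0.35,-0.033,0,0.04,0.3],[-0.019,0.159,0.35,-0.033,0,0.04,0.3],[-0.019,0.159,0.35,-0.033,0,0.04,0.3],[-0.019,0.159,0.35,-0.033,0,0.04,0.3],[-0.019,0.159,0.35,-0.033,0,0.04,0.3],[-0.019,0.159,0.35,-0.033,0,0.04,0.3]],
  ],
)

```text
clock: 8.42
position: [0.5073, -0.1393, 0.1377]
ee_rot: [0.042, 0.932, -0.122, 0.339]
ft_force: [0.8, -0.2, -0.2]
width: 0.533
finger_force: 15.0
```

```bash
python3 - <<'E'
from h import *
o=r.observe(); print(o["position"],o["width"],o["finger_force"],o["ft_force"],o["joints"].round(2))
P=np.array([.547,-.151]); h=-.26; u=np.array([np.cos(h),np.sin(h)])
t=P-.0133*u-.001*np.array([-u[1],u[0]])
chain([(pose(t,.05,h),6),(pose(t,.0208,h),6)])
E
```

```text
[ 0.50726101 -0.13930174  0.1376982 ] 0.5329302457730218 14.975215941667557 [ 0.82647251 -0.20890281 -0.17989731] [-0.38 -0.03  2.19  0.29  0.3   1.2 ]
6 x [-0.116, 0.008, 0.284, -0.002, 0.0, -0.0] -> [ 0.534 -0.149  0.05 ] mm/row 15.4
6 x [-0.063, 0.0, 0.075, 0.0, 0.0, 0.0] -> [ 0.534 -0.149  0.021] mm/row 4.9
```

Emit:
drive_tool(
  steps=[
    [[-0.116,0.008,0.284,-0.002,0,0,0.3],[-0.116,0.008,0.284,-0.002,0,0,0.3],[-0.116,0.008,0.284,-0.002,0,0,0.3],[-0.116,0.008,0.284,-0.002,0,0,0.3],[-0.116,0.008,0.284,-0.002,0,0,0.3],[-0.116,0.008,0.284,-0.002,0,0,0.3]],
  ],
)

```text
clock: 8.92
position: [0.5315, -0.1472, 0.0558]
ee_rot: [0.044, 0.932, -0.122, 0.338]
ft_force: [-0.1, 0.1, -1.5]
width: 0.527
finger_force: 15.0
```

Emit:
drive_tool(
  steps=[
    [[-0.063,0,0.075,0,0,0,0.3],[-0.063,0,0.075,0,0,0,0.3],[-0.063,0,0.075,0,0,0,0.3],[-0.063,0,0.075,0,0,0,0.3],[-0.063,0,0.075,0,0,0,0.3],[-0.063,0,0.075,0,0,0,0.3],[0,0,0,0,0,0,0.3],[0,0,0,0,0,0,0.3]],
  ],
)

```text
clock: 9.58
position: [0.5313, -0.147, 0.0277]
ee_rot: [0.043, 0.932, -0.122, 0.339]
ft_force: [-0.2, -0.3, -0.3]
width: 0.532
finger_force: 15.0
```

Emit:
drive_tool(
  steps=[
    [[-0.0225,0,0.0268,0,0,0,0.3],[-0.0225,0,0.0268,0,0,0,0.3],[-0.0225,0,0.0268,0,0,0,0.3],[-0.0225,0,0.0268,0,0,0,0.3],[0,0,0,0,0,0,0.3],[0,0,0,0,0,0,0.3]],
  ],
)

```text
clock: 10.08
position: [0.5313, -0.1472, 0.0214]
ee_rot: [0.044, 0.932, -0.122, 0.339]
ft_force: [-0.5, -0.7, -0.1]
width: 0.526
finger_force: 15.0
```

Emit:
drive_tool(
  steps=[
    [[-0.0065,0,0.0077,0,0,0,0.3],[-0.0065,0,0.0077,0,0,0,0.3],[0,0,0,0,0,0,0.3],[0,0,0,0,0,0,0.3]],
  ],
)

```text
clock: 10.42
position: [0.5313, -0.1474, 0.0207]
ee_rot: [0.044, 0.932, -0.122, 0.34]
ft_force: [-1.4, 1.4, 3.5]
width: 0.527
finger_force: 15.0
```

The plate contact reads 3.5 N. I'll open, wait, and then back off upward along the tool axis.

Emit:
drive_tool(
  steps=[
    [[0,0,0,0,0,0,0.75],[0,0,0,0,0,0,0.75],[0,0,0,0,0,0,0.75],[0,0,0,0,0,0,0.75],[0,0,0,0,0,0,0.75],[0,0,-0.3,0,0,0,0.85],[0,0,-0.5,0,0,0,1],[0,0,-0.5,0,0,0,1],[0,0,-0.5,0,0,0,1],[0,0,-0.5,0,0,0,1],[0,0,0,0,0,0,1]],
  ],
)

```text
clock: 11.33
position: [0.5042, -0.1369, 0.0585]
ee_rot: [0.038, 0.931, -0.119, 0.343]
ft_force: [0.6, -0.3, 0.4]
width: 0.995
finger_force: 0.0
```

```bash
python3 - <<'E'
from h import *
a=[viewer.grab_frame(n)[:,:,::-1] for n in("top","scene")]
cv2.imwrite("pics/p4.png",np.hstack([cv2.resize(a[0][140:240,260:360],(400,400),interpolation=cv2.INTER_CUBIC),cv2.resize(a[1][200:300,170:270],(400,400),interpolation=cv2.INTER_CUBIC)]))
G=np.array([.5333,-.3335]); h=.035; u=np.array([np.cos(h),np.sin(h)])
o=r.observe(); print(o["position"],o["joints"].round(2))
t=G-.013*u
chain([(pose([.41,-.24],.17,-.1),10),(pose(t-.09*u,.10,h),8),(pose(t-.035*u,.022,h),8),(pose(t,.0206,h),4)])
E
```

```text
[ 0.50479722 -0.13717552  0.05777038] [-0.39  0.15  2.26  1.24  0.1   0.23]
10 x [0.032, 0.236, -0.269, 0.018, -0.001, -0.025] -> [ 0.41 -0.24  0.17] mm/row 17.9
8 x [-0.066, 0.241, 0.173, 0.022, -0.0, -0.026] -> [ 0.43  -0.337  0.1  ] mm/row 15.2
8 x [-0.02, 0.0, 0.238, 0.0, 0.0, 0.0] -> [ 0.485 -0.335  0.022] mm/row 11.9
4 x [0.13, -0.0, 0.118, 0.0, 0.0, 0.0] -> [ 0.52  -0.334  0.021] mm/row 8.8
```

View pics/p4.png

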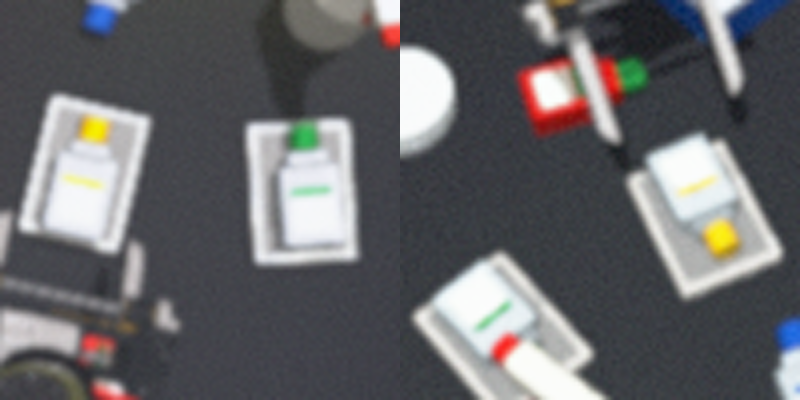

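The yellow flask lies in the middle of the formerly empty plate: its centre in the left crop is at about (86,177), against the plate's (86,174). The green flask hasn't moved. The wrist is near singular (joint 5 = 0.1), so I'll use a 35° tilt for the green flask and grasp it a little further back.

```bash
python3 - <<'E'
from h import *
chain([(pose([.43,-.20],.20,-.1,30),12)])
E
```

```text
12 x [0.054, 0.125, -0.254, 0.013, -0.03, -0.022] -> [ 0.43 -0.2   0.2 ] mm/row 14.4
```

Emit:
drive_tool(
  steps=[
    [[0.054,0.125,-0.254,0.013,-0.03,-0.022,1],[0.054,0.125,-0.254,0.013,-0.03,-0.022,1],[0.054,0.125,-0.254,0.013,-0.03,-0.022,1],[0.054,0.125,-0.254,0.013,-0.03,-0.022,1],[0.054,0.125,-0.254,0.013,-0.03,-0.022,1],[0.054,0.125,-0.254,0.013,-0.03,-0.022,1],[0.054,0.125,-0.254,0.013,-0.03,-0.022,1],[0.054,0.125,-0.254,0.013,-0.03,-0.022,1],[0.054,0.125,-0.254,0.013,-0.03,-0.022,1],[0.054,0.125,-0.254,0.013,-0.03,-0.022,1],[0.054,0.125,-0.254,0.013,-0.03,-0.022,1],[0.054,0.125,-0.254,0.013,-0.03,-0.022,1]],
  ],
)

```text
clock: 12.43
position: [0.4351, -0.1944, 0.1927]
ee_rot: [0.011, 0.962, -0.048, 0.267]
ft_force: [-0.5, 0.2, -0.1]
width: 1.0
finger_force: 0.0
```

```bash
python3 - <<'E'
from h import *
print(cur()[0],r.observe()["joints"].round(2))
G=np.array([.5333,-.3335]); h=.035; u=np.array([np.cos(h),np.sin(h)]); t=G-.019*u
chain([(pose(t-.07*u,.11,h,35),12),(pose(t-.035*u,.04,h,35),7),(pose(t,.0198,h,35),5)])
E
```

```text
[ 0.43512332 -0.19437985  0.19270608] [-0.67 -0.16  2.09  0.41  0.79  0.77]
12 x [-0.054, 0.237, 0.128, 0.012, 0.012, -0.019] -> [ 0.444 -0.337  0.11 ] mm/row 13.7
7 x [-0.033, 0.0, 0.221, 0.0, 0.0, 0.0] -> [ 0.479 -0.335  0.04 ] mm/row 11.2
5 x [0.068, -0.0, 0.146, 0.0, 0.0, 0.0] -> [ 0.514 -0.334  0.02 ] mm/row 8.1
```

Emit:
drive_tool(
  steps=[
    [[-0.054,0.237,0.128,0.012,0.012,-0.019,1],[-0.054,0.237,0.128,0.012,0.012,-0.019,1],[-0.054,0.237,0.128,0.012,0.012,-0.019,1],[-0.054,0.237,0.128,0.012,0.012,-0.019,1],[-0.054,0.237,0.128,0.012,0.012,-0.019,1],[-0.054,0.237,0.128,0.012,0.012,-0.019,1],[-0.054,0.237,0.128,0.012,0.012,-0.019,1],[-0.054,0.237,0.128,0.012,0.012,-0.019,1],[-0.054,0.237,0.128,0.012,0.012,-0.019,1],[-0.054,0.237,0.128,0.012,0.012,-0.019,1],[-0.054,0.237,0.128,0.012,0.012,-0.019,1],[-0.054,0.237,0.128,0.012,0.012,-0.019,1]],
  ],
)

```text
clock: 13.43
position: [0.4439, -0.3381, 0.1094]
ee_rot: [-0.005, 0.953, 0.016, 0.303]
ft_force: [-0.4, -0.8, -0.6]
width: 0.998
finger_force: 0.0
```

```bash
python3 - <<'E'
from h import *
print(cur()[0],r.observe()["joints"].round(2))
G=np.array([.5333,-.3335]); h=.035; u=np.array([np.cos(h),np.sin(h)]); t=G-.019*u
chain([(pose(t-.035*u,.05,h,35),7),(pose(t,.0198,h,35),5)])
E
```

```text
[ 0.44386711 -0.33809193  0.10944075] [-0.98  0.22  1.95  0.78  0.77  0.04]
7 x [-0.015, -0.004, 0.197, 0.0, -0.001, -0.0] -> [ 0.479 -0.335  0.05 ] mm/row 9.9
5 x [0.045, -0.0, 0.179, 0.0, 0.0, 0.0] -> [ 0.514 -0.334  0.02 ] mm/row 9.2
```

Emit:
drive_tool(
  steps=[
    [[-0.015,-0.004,0.197,0,-0.001,0,1],[-0.015,-0.004,0.197,0,-0.001,0,1],[-0.015,-0.004,0.197,0,-0.001,0,1],[-0.015,-0.004,0.197,0,-0.001,0,1],[-0.015,-0.004,0.197,0,-0.001,0,1],[-0.015,-0.004,0.197,0,-0.001,0,1],[-0.015,-0.004,0.197,0,-0.001,0,1]],
  ],
)

```text
clock: 14.02
position: [0.4782, -0.3347, 0.0494]
ee_rot: [-0.005, 0.954, 0.015, 0.299]
ft_force: [0.5, 0.1, 0.8]
width: 0.999
finger_force: 0.0
```

Emit:
drive_tool(
  steps=[
    [[0.045,0,0.179,0,0,0,1],[0.045,0,0.179,0,0,0,1],[0.045,0,0.179,0,0,0,1],[0.045,0,0.179,0,0,0,1],[0.045,0,0.179,0,0,0,1],[0,0,0,0,0,0,1]],
  ],
)

```text
clock: 14.52
position: [0.513, -0.3335, 0.0186]
ee_rot: [-0.005, 0.954, 0.015, 0.298]
ft_force: [-0.4, -0.1, -1.2]
width: 1.002
finger_force: 0.0
```

```bash
python3 - <<'E'
from h import *
o=r.observe(); print(o["position"],o["ft_force"],o["joints"].round(2)); 
a=[viewer.grab_frame(n)[:,:,::-1] for n in("top","scene")]
cv2.imwrite("pics/p5.png",np.hstack([cv2.resize(a[0][140:240,260:360],(400,400),interpolation=cv2.INTER_CUBIC),cv2.resize(a[1][220:320,150:250],(400,400),interpolation=cv2.INTER_CUBIC)]))
E
```

```text
[ 0.51300683 -0.33350308  0.0185898 ] [-0.36624433 -0.05075469 -1.24791082] [-0.85  0.47  1.87  0.92  0.59 -0.04]
```

View pics/p5.png

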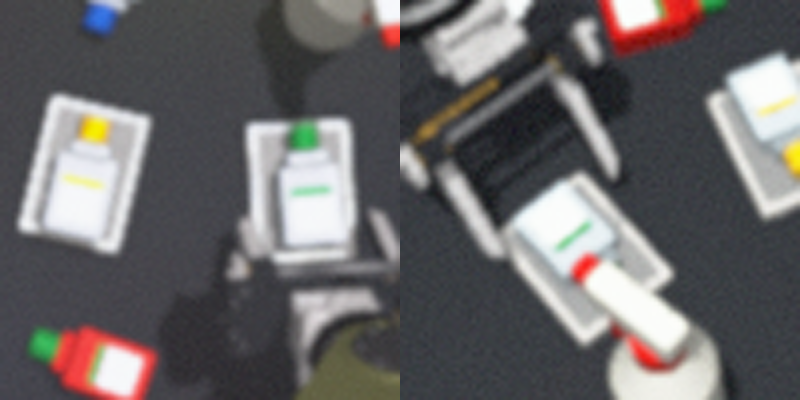

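The fingers straddle the green flask's body, at (250,225) and (380,215) in the top crop, clear of the plate and the spray bottle. Closing.

Emit:
drive_tool(
  steps=[
    [[0,0,0,0,0,0,0.3],[0,0,0,0,0,0,0.3],[0,0,0,0,0,0,0.3],[0,0,0,0,0,0,0.3],[0,0,0,0,0,0,0.3],[0,0,0,0,0,0,0.3],[0,0,0,0,0,0,0.3],[0,0,0,0,0,0,0.3]],
  ],
  grip_force=16,
)

```text
clock: 15.28
position: [0.5122, -0.3341, 0.0199]
ee_rot: [-0.004, 0.954, 0.015, 0.299]
ft_force: [-1.1, 0.1, 1.1]
width: 0.527
finger_force: 16.0
```

```bash
python3 - <<'E'
from h import *
o=r.observe(); c=cur(); M=c[1].as_matrix(); h=np.arctan2(M[1,0],M[0,0]); tl=np.degrees(np.arccos(-M[2,2]))
print(o["position"],o["width"],o["finger_force"],o["ft_force"],"head",h,"tilt",tl,"roll",M[2,1])
p=c[0]
chain([(pose(p[:2],p[2]+.05,h,tl),6),(pose([.44,-.26],.27,0,tl),12)])
E
```

```text
[ 0.51220489 -0.33411903  0.01989917] 0.5269717105311997 15.998260974884033 [-1.13722419  0.11747185  1.10084341] head 0.03076165820455781 tilt 34.77816612928404 roll 0.00028153031891300744
6 x [0.095, 0.0, -0.137, 0.0, 0.0, 0.0] -> [ 0.512 -0.334  0.07 ] mm/row 8.3
12 x [0.093, -0.126, -0.341, -0.003, 0.0, 0.004] -> [ 0.44 -0.26  0.27] mm/row 18.8
```

Emit:
drive_tool(
  steps=[
    [[0.095,0,-0.137,0,0,0,0.3],[0.095,0,-0.137,0,0,0,0.3],[0.095,0,-0.137,0,0,0,0.3],[0.095,0,-0.137,0,0,0,0.3],[0.095,0,-0.137,0,0,0,0.3],[0.095,0,-0.137,0,0,0,0.3]],
  ],
)

```text
clock: 15.78
position: [0.5122, -0.334, 0.0708]
ee_rot: [-0.004, 0.954, 0.015, 0.299]
ft_force: [0.1, 0.8, -0.9]
width: 0.527
finger_force: 16.0
```

Emit:
drive_tool(
  steps=[
    [[0.093,-0.126,-0.341,-0.003,0,0.004,0.3],[0.093,-0.126,-0.341,-0.003,0,0.004,0.3],[0.093,-0.126,-0.341,-0.003,0,0.004,0.3],[0.093,-0.126,-0.341,-0.003,0,0.004,0.3],[0.093,-0.126,-0.341,-0.003,0,0.004,0.3],[0.093,-0.126,-0.341,-0.003,0,0.004,0.3],[0.093,-0.126,-0.341,-0.003,0,0.004,0.3],[0.093,-0.126,-0.341,-0.003,0,0.004,0.3],[0.093,-0.126,-0.341,-0.003,0,0.004,0.3],[0.093,-0.126,-0.341,-0.003,0,0.004,0.3],[0.093,-0.126,-0.341,-0.003,0,0.004,0.3],[0.093,-0.126,-0.341,-0.003,0,0.004,0.3]],
  ],
)

```text
clock: 16.78
position: [0.4394, -0.259, 0.2709]
ee_rot: [0.001, 0.954, 0.0, 0.299]
ft_force: [-0.8, -0.0, -1.0]
width: 0.525
finger_force: 16.0
```

```bash
python3 - <<'E'
from h import *
o=r.observe(); print(o["position"],o["width"],o["finger_force"],o["joints"].round(2))
S=np.array([.5313,.2585]); h=.495; u=np.array([np.cos(h),np.sin(h)]); t=S-.021*u; T=34.78
chain([(pose([.39,-.05],.30,.1,T),12),(pose([.375,.10],.29,.4,T),10),(pose(t-.13*u,.192,h,T),10)])
E
```

```text
[ 0.43942222 -0.25902553  0.2709265 ] 0.5254459744127424 15.989198684692383 [-0.86 -0.13  1.91  0.53  1.01  0.51]
12 x [-0.027, -0.352, -0.078, 0.01, 0.0, -0.013] -> [ 0.39 -0.05  0.3 ] mm/row 18.1
10 x [0.022, -0.3, 0.04, 0.034, -0.0, -0.049] -> [0.375 0.1   0.29 ] mm/row 15.2
10 x [-0.016, -0.137, 0.228, 0.011, 0.0, -0.016] -> [0.398 0.187 0.192] mm/row 13.3
```

Emit:
drive_tool(
  steps=[
    [[-0.027,-0.352,-0.078,0.01,0,-0.013,0.3],[-0.027,-0.352,-0.078,0.01,0,-0.013,0.3],[-0.027,-0.352,-0.078,0.01,0,-0.013,0.3],[-0.027,-0.352,-0.078,0.01,0,-0.013,0.3],[-0.027,-0.352,-0.078,0.01,0,-0.013,0.3],[-0.027,-0.352,-0.078,0.01,0,-0.013,0.3],[-0.027,-0.352,-0.078,0.01,0,-0.013,0.3],[-0.027,-0.352,-0.078,0.01,0,-0.013,0.3],[-0.027,-0.352,-0.078,0.01,0,-0.013,0.3],[-0.027,-0.352,-0.078,0.01,0,-0.013,0.3],[-0.027,-0.352,-0.078,0.01,0,-0.013,0.3],[-0.027,-0.352,-0.078,0.01,0,-0.013,0.3]],
  ],
)

```text
clock: 17.78
position: [0.3898, -0.0498, 0.2996]
ee_rot: [-0.016, 0.953, 0.047, 0.299]
ft_force: [0.3, 0.0, -0.4]
width: 0.527
finger_force: 16.0
```

Emit:
drive_tool(
  steps=[
    [[0.022,-0.3,0.04,0.034,0,-0.049,0.3],[0.022,-0.3,0.04,0.034,0,-0.049,0.3],[0.022,-0.3,0.04,0.034,0,-0.049,0.3],[0.022,-0.3,0.04,0.034,0,-0.049,0.3],[0.022,-0.3,0.04,0.034,0,-0.049,0.3],[0.022,-0.3,0.04,0.034,0,-0.049,0.3],[0.022,-0.3,0.04,0.034,0,-0.049,0.3],[0.022,-0.3,0.04,0.034,0,-0.049,0.3],[0.022,-0.3,0.04,0.034,0,-0.049,0.3],[0.022,-0.3,0.04,0.034,0,-0.049,0.3]],
  ],
)

```text
clock: 18.62
position: [0.3752, 0.1002, 0.2898]
ee_rot: [-0.061, 0.935, 0.188, 0.293]
ft_force: [0.5, 0.2, -0.4]
width: 0.525
finger_force: 16.0
```

```bash
python3 - <<'E'
from h import *
o=r.observe(); print(o["position"],o["width"],o["finger_force"],o["joints"].round(2))
S=np.array([.5313,.2585]); h=.495; u=np.array([np.cos(h),np.sin(h)]); t=S-.021*u; T=34.78
chain([(pose(t-.13*u,.20,h,T),10)])
E
```

```text
[0.37523766 0.10024585 0.28979401] 0.5246861893293091 15.989466905593872 [-0.01 -0.56  2.15  0.27  1.    1.08]
10 x [-0.008, -0.136, 0.214, 0.011, -0.0, -0.016] -> [0.398 0.187 0.2  ] mm/row 12.7
```

Emit:
drive_tool(
  steps=[
    [[-0.008,-0.136,0.214,0.011,0,-0.016,0.3],[-0.008,-0.136,0.214,0.011,0,-0.016,0.3],[-0.008,-0.136,0.214,0.011,0,-0.016,0.3],[-0.008,-0.136,0.214,0.011,0,-0.016,0.3],[-0.008,-0.136,0.214,0.011,0,-0.016,0.3],[-0.008,-0.136,0.214,0.011,0,-0.016,0.3],[-0.008,-0.136,0.214,0.011,0,-0.016,0.3],[-0.008,-0.136,0.214,0.011,0,-0.016,0.3],[-0.008,-0.136,0.214,0.011,0,-0.016,0.3],[-0.008,-0.136,0.214,0.011,0,-0.016,0.3],[0,0,0,0,0,0,0.3]],
  ],
)

```text
clock: 19.53
position: [0.3983, 0.1866, 0.1983]
ee_rot: [-0.075, 0.925, 0.233, 0.289]
ft_force: [-0.5, -0.6, -0.4]
width: 0.528
finger_force: 16.0
```

```bash
python3 - <<'E'
from h import *
c=cur(); M=c[1].as_matrix(); print(c[0],"head",np.arctan2(M[1,0],M[0,0]),r.observe()["joints"].round(2))
S=np.array([.5313,.2585]); h=.495; u=np.array([np.cos(h),np.sin(h)]); t=S-.021*u; T=34.78
chain([(pose(t,.180,h,T),11),(pose(t,.1695,h,T),4)])
for n in("scene","top"):
    im=viewer.grab_frame(n); hsv=cv2.cvtColor(im,cv2.COLOR_RGB2HSV); m=cv2.inRange(hsv,(50,90,50),(85,255,255)); N,_,st,ce=cv2.connectedComponentsWithStats(m)
    for i in range(1,N):
        if st[i,4]>8:
            w=ray(n,ce[i],c[0][2]-.0079+.014)[:2]
            if w[1]>.1: print(n,ce[i],w,"ahead/lateral of TCP",(w-c[0][:2])@u,(w-c[0][:2])@[-u[1],u[0]],"expect .060,0")
E
```

```text
[0.39826593 0.18663712 0.19831793] head 0.4930680117814435 [ 0.27 -0.33  2.23  0.22  0.66  1.21]
11 x [0.176, 0.0, 0.162, -0.001, 0.0, -0.0] -> [0.513 0.249 0.18 ] mm/row 12.0
4 x [-0.03, 0.0, 0.043, 0.0, 0.0, 0.0] -> [0.513 0.249 0.17 ] mm/row 2.6
scene [313.23880597 140.65671642] [0.45275935 0.214934  ] ahead/lateral of TCP 0.061394416026292815 -0.0009857367691541823 expect .060,0
top [159.20689655 209.89655172] [0.453786   0.21665496] ahead/lateral of TCP 0.06311534260255912 4.0973525755032963e-05 expect .060,0
```

The cap sits where expected relative to the tool (within 3 mm). Going in.

Emit:
drive_tool(
  steps=[
    [[0.174,0,0.16,-0.001,0,0,0.3],[0.174,0,0.16,-0.001,0,0,0.3],[0.174,0,0.16,-0.001,0,0,0.3],[0.174,0,0.16,-0.001,0,0,0.3],[0.174,0,0.16,-0.001,0,0,0.3],[0.174,0,0.16,-0.001,0,0,0.3],[0.174,0,0.16,-0.001,0,0,0.3],[0.174,0,0.16,-0.001,0,0,0.3],[0.174,0,0.16,-0.001,0,0,0.3],[0.174,0,0.16,-0.001,0,0,0.3],[0.174,0,0.16,-0.001,0,0,0.3],[0,0,0,0,0,0,0.3]],
  ],
)

```text
clock: 20.63
position: [0.5136, 0.247, 0.1828]
ee_rot: [-0.072, 0.925, 0.232, 0.291]
ft_force: [-0.2, -0.6, -1.1]
width: 0.529
finger_force: 16.0
```

```bash
python3 - <<'E'
from h import *
c=cur(); M=c[1].as_matrix(); print(c[0],"head",np.arctan2(M[1,0],M[0,0]))
S=np.array([.5313,.2585]); h=.495; u=np.array([np.cos(h),np.sin(h)]); t=S-.022*u; T=34.78
chain([(pose(t,.1680,h,T),5)])
E
```

```text
[0.51362707 0.24695151 0.18281007] head 0.4916649234225163
5 x [-0.037, -0.007, 0.046, 0.002, -0.001, -0.001] -> [0.512 0.248 0.168] mm/row 3.0
```

Emit:
drive_tool(
  steps=[
    [[-0.037,-0.007,0.046,0.002,-0.001,-0.001,0.3],[-0.037,-0.007,0.046,0.002,-0.001,-0.001,0.3],[-0.037,-0.007,0.046,0.002,-0.001,-0.001,0.3],[-0.037,-0.007,0.046,0.002,-0.001,-0.001,0.3],[-0.03,-0.007,0.038,0.002,-0.001,-0.001,0.3],[0,0,0,0,0,0,0.3],[0,0,0,0,0,0,0.3]],
  ],
)

```text
clock: 21.22
position: [0.5106, 0.2481, 0.1678]
ee_rot: [-0.074, 0.925, 0.234, 0.289]
ft_force: [0.4, -0.4, -1.0]
width: 0.525
finger_force: 16.0
```

Emit:
drive_tool(
  steps=[
    [[-0.008,0,0.012,0,0,0,0.3],[0,0,0,0,0,0,0.3],[0,0,0,0,0,0,0.3]],
  ],
)

```text
clock: 21.47
position: [0.511, 0.2483, 0.1677]
ee_rot: [-0.074, 0.925, 0.234, 0.29]
ft_force: [-1.2, 0.1, 5.0]
width: 0.527
finger_force: 16.0
```

Emit:
drive_tool(
  steps=[
    [[0,0,0,0,0,0,0.75],[0,0,0,0,0,0,0.75],[0,0,0,0,0,0,0.75],[0,0,0,0,0,0,0.75],[0,0,0,0,0,0,0.75],[-0.1,0,-0.12,0,0,0,0.75],[-0.2,0,-0.24,0,0,0,0.75],[-0.2,0,-0.3,0,0,0,0.75],[-0.2,0,-0.3,0,0,0,0.75],[-0.2,0,-0.3,0,0,0,0.75],[-0.2,0,-0.3,0,0,0,0.75],[-0.2,0,-0.3,0,0,0,0.75]],
  ],
)

```text
clock: 22.47
position: [0.416, 0.1969, 0.2067]
ee_rot: [-0.074, 0.925, 0.234, 0.289]
ft_force: [-0.4, -0.4, 0.2]
width: 0.752
finger_force: 0.0
```

Emit:
drive_tool(
  steps=[
    [[-0.2,0,-0.3,0,0,0,0.75],[-0.2,0,-0.3,0,0,0,0.75],[-0.1,0,-0.2,0,0,0,0.75],[0,0,0,0,0,0,0.75],[0,0,0,0,0,0,0.75],[0,0,0,0,0,0,0.75]],
  ],
)

```text
clock: 22.97
position: [0.3793, 0.1769, 0.2249]
ee_rot: [-0.074, 0.925, 0.234, 0.289]
ft_force: [0.1, -0.1, -0.1]
width: 0.75
finger_force: 0.0
```

```bash
python3 - <<'E'
from h import *
print(cur()[0])
a=[viewer.grab_frame(n)[:,:,::-1] for n in("top","scene")]
cv2.imwrite("pics/p6.png",np.hstack([cv2.resize(a[0][90:290,90:390],(450,300)),cv2.resize(a[1][100:200,270:385],(345,300),interpolation=cv2.INTER_CUBIC)]))
S=np.array([.5313,.2585]); u=np.array([np.cos(.495),np.sin(.495)])
hsv=cv2.cvtColor(a[1],cv2.COLOR_BGR2HSV); m=cv2.inRange(hsv,(50,90,50),(85,255,255)); N,_,st,ce=cv2.connectedComponentsWithStats(m)
for i in range(1,N):
    w=ray("scene",ce[i],.174)[:2]
    if w[1]>.1 and st[i,4]>8: print("cap in stage",(w-S)@u,(w-S)@[-u[1],u[0]],"expect .039,0")
E
```

```text
[0.37926169 0.17690311 0.22494939]
cap in stage 0.03903670256339034 -0.0008594598418921358 expect .039,0
```

View pics/p6.png

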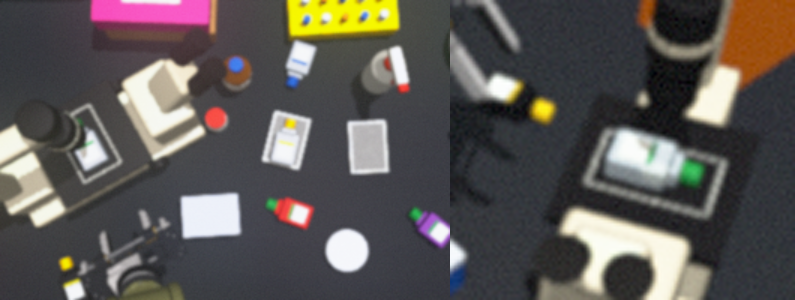

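The green flask lies flat inside the outline, with its cap at (690,172) in the right crop, pointing away from the robot. The yellow flask is on its plate at (287,142), the bystanders haven't moved, and the gripper is clear.

```bash
python3 -c "
from station import r
print(r.finish_job())"
```

```text
the job is handed in; nothing more can be done
None
```

I've handed the job in: the yellow-capped flask lies in the middle of the plate that was empty, and the green-capped flask lies flat inside the outline on the stage, cap pointing away from the robot and measured within about 1 mm of centre; the final pictures show the bystanders in place, but the hand-in gave no verdict.

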